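# Find the proud jar lid with a straightedge and bed it flush

## Robot

A 6-joint arm with a two-finger parallel gripper is mounted at the origin on the work surface. World frame = base frame: x ahead of the robot, y to its left, z up, the work surface at z = 0. Lengths are in m, angles in rad, forces in N, time in s.
With the tool pointing down it reaches from about 0.35 to 0.725 m from the base axis. Payload 6 kg.
Tool frame: the origin (TCP) lies at the very end of the fingers, on their centre line; the grasp point (between the pads) lies 19 mm behind it; y points along the fingers, z is the direction in which the jaws open and shut, and the axes are right-handed (so a half turn about y gives the same grasp; the last joint's range is limited). The gripper opens to 85 mm and grips with 20 to 120 N. Pads are 22 mm wide; open, the fingers measure 114 mm over their backs; the gripper's body (76 mm by 85 mm) begins 54 mm behind the grasp point. The pads swing forward as they close: fully open they stand 13 mm farther back than shut.
Start: joints at [1.638, 0.04, 0.085, 0, -1.615, -0.334], TCP at [0.158, 0.579, 0.231] pointing down, gripper open.
Joint ranges: [-2.56, 2.56], [-1.29, 2.01], [-1.08, 1.49], [-3.29, 1.98], [-2.81, -0.18], [-2.99, 2.99]. Speed limits (rad/s): [2.57, 2.57, 3.01, 3.14, 3.14, 3.14].

## Interface

Orientations are given as a unit quaternion [w, x, y, z].
In Python, from cell import get_obs, get_image, close_job gives the robot as it stands.
- The arm moves only by the shell command python3 -m jog 'ROWS' [FORCE]. ROWS is JSON, a list that holds one entry, the list of rows, each a list of 7 numbers: the closure in counts, from 0 (fully open) to 255 (shut), then the shift along the tool's x, y, z in m, then the turn, a rotation vector about the tool's x, y, z in degrees. A call has 1 to 12 rows; each row is the pose to reach, as a shift and turn from the pose commanded when the call began, along the tool's axes at that moment; what a row does not reach only later rows make up. A row lasts 1/10 s, in which the tool goes at most 50 mm and 8.59 degrees, less where a joint would pass 70% of its speed; a pose out of reach is approached as far as the arm can. A call with a gripper value outside its range is refused whole. The fingers move at their own pace and stop on an object; FORCE is the grip in N (left out, the last holds). Time passes only in rows, so rows that repeat a pose let the fingers close. It gives the time, the measured TCP pose, the force and the opening at its end, in the units of the state.
- get_obs(): the state, without advancing time (a new reading comes with each control period).
- get_image(name): name is "scene" or "top"; returns a dict with "img" (480x640x3 uint8, red, green, blue), "camera_matrix" (3x3 intrinsics, pixels), "R" (3x3) and "t" (3): a world point X has camera coordinates R X + t. Camera axes: x right, y down, z forward; pixel columns grow to the right and rows downward; lengths in m; the calibration is good to about 2 mm. A picture is of the moment at which its call begins. There is no depth.
- close_job(): hands the job in, once; it reports no verdict.
The state is a dict: "t": time; "qpos": joint angles; "joint_vel": joint speeds; "effort": joint torques, N m; "tcp_pos": TCP position; "tcp_rot": TCP orientation; "force": force on the tool from outside, world axes, zero at the start; "torque": the same for the moment, N m; "opening": finger opening in m.
Only numpy, scipy, OpenCV 4.12 (cv2) and the standard library are available. Lean on these libraries where they do the work, as an engineer would, in place of code of your own. Each camera call takes 0.05 s, during which the arm holds its last target. There are 200 camera calls.

## Task

One of the two jar lids in the oak tray stands proud, so the next tray would rock on it. Find it with the straightedge: lay it flat across a lid from the front rim to the back rim, let go, and press gently on top of its red end until it stops, then likewise its blue end; where it rocks is the proud lid (move to the other lid if it does not rock). Then press steadily on top of the straightedge's grip until that lid is level with the wood and the straightedge beds on both rims, leave it lying there, and do not press hard on its rubber pads, sink either lid below the wood or disturb the mill, cup and tub.

Things in the scene. Friction and masses are not known exactly. Their poses are not given: they have to be found in the camera images.
- tray: Fixed oak tray, 220 mm (its x, front to back) x 290 mm (its y) x 50 mm high, flat top face. Origin at the centre of its underside, so the face is 50 mm above it. Two square wells of 84 mm, centred 75 mm either side of the centre along y; the wood in front of and behind each well (the rims) is 68 mm deep.
- bay_left (a point): Centre of the well at the tray's +y side, at the height of the tray's face. A jar with a round brown lid sits in it.
- bay_right (a point): The same for the well at the tray's -y side.
- lid_a (a joint): Height (m) of one lid above the tray's face: 0 level, + proud, - sunk. This lid starts 5 to 7 mm proud, in either well. Lids are brown discs of 72 mm with a flat raised middle of 60 mm, sliding straight up and down in a tight cork collar: they move only when pushed with more than about 12 N, stay where left, and have no stop at the level of the face.
- lid_b (a joint): The same for the other lid, which starts home (level to 1 mm below the face).
- straightedge: Loose steel bar 200 (its x) x 24 (its y) x 10 mm thick, 0.3 kg, with a dark grip 60 x 24 mm on its middle, its top 38 mm above the underside. Origin: centre of the underside. Rubber pads top the grip and both ends. Starts on the counter, grip up. It lies still on a home lid; on the proud lid 2 N on one end tips it to the rim and lifts the other 12 mm or more. Ramming it onto the tray with over 80 N spoils the tray.
- grip (a point): Centre of the straightedge, half-way up (19 mm above its underside), inside the grip.
- red_end (a point): On the straightedge's underside, 85 mm from its centre along its +x, under the 30 mm long red end. The pad's top is 16 mm above it.
- blue_end (a point): The same under the blue end, 85 mm along the straightedge's -x.
- pad_red: Red rubber pad on top of the red end, for pressing: 30 x 22 mm, 6 mm high, origin at the centre of its underside, 85 mm from the bar's centre. All three pads give 1 mm per 5 N and bottom out at 4 mm (20 N); more than 25 N on a pad is too hard.
- pad_blue: The same on the blue end, blue.
- pad_grip: The same on top of the grip, black, 56 x 22 mm, 6 mm high (its top is the top of the grip).
- mill: Bystander: black pepper mill, 52 mm wide, 142 mm tall, standing; origin at the centre of its underside.
- cup: Bystander: steel cup, 72 mm wide, 60 mm tall; origin at the centre of its underside.
- tub: Bystander: white lidded tub 106 x 86 x 56 mm; origin at the centre of its underside.
Mind the look-alikes: they are no part of the job. Of the things that look like the straightedge, take the one that is farthest from the robot's base at the start.

How it is judged:
On the way, in this order (a step that is already met when the one before it is completed fails the run):
1. the red end of the released straightedge is pressed down onto the rim and the blue end rises: it rocks on the proud lid (horizontal distance between the grasp point and red_end below 0.035 m and contact force between the fingers and straightedge above 1.5 N and z of red_end in the frame of tray between 0.047 and 0.0525 m and z of blue_end in the frame of tray above 0.0555 m), for 0.1 s.
2. the blue end is pressed down onto the rim and the red end rises (horizontal distance between the grasp point and blue_end below 0.035 m and contact force between the fingers and straightedge above 1.5 N and z of blue_end in the frame of tray between 0.047 and 0.0525 m and z of red_end in the frame of tray above 0.0555 m), for 0.1 s.
3. the proud lid is pressed home with the straightedge lying across (angle between the x axis of straightedge and the x axis of tray, either way round below 0.2 rad and x of straightedge in the frame of tray between -0.03 and 0.03 m and (y of straightedge in the frame of tray between 0.055 and 0.095 m or y of straightedge in the frame of tray between -0.095 and -0.055 m) and value of joint lid_a between -0.002 and 0.0013 m and value of joint lid_b between -0.002 and 0.0013 m and z of red_end in the frame of tray between 0.0475 and 0.0518 m and z of blue_end in the frame of tray between 0.0475 and 0.0518 m), for 0.2 s.
At the end, for the whole second after the job is handed in: Both lids are within 1.3 mm above and 2 mm below the tray's face, and the straightedge lies still and flat on both rims (underside of both ends within 1.8 mm of the face), across one lid within 20 mm of its centre line, within 30 mm of centred front to back, and within 0.2 rad of the tray's x axis (all of step 3 and linear speed of straightedge below 0.01 m/s and angular speed of straightedge below 0.05 rad/s); the robot touches nothing.
It fails at once if a rubber pad of the straightedge is pressed with more than 25 N (bottomed out) (contact force between the fingers and pad_red above 25 N or contact force between the fingers and pad_blue above 25 N or contact force between the fingers and pad_grip above 25 N).
It fails at once if the straightedge is rammed onto the tray with more than 80 N (contact force between straightedge and tray above 80 N).
It fails at once if a lid is pushed more than 2.5 mm below the face (value of joint any of lid_a, lid_b below -0.0025 m).
It fails at once if the mill, the cup or the tub is shoved more than 20 mm or tipped (distance of any of mill, cup, tub from where it was at the start of the episode above 0.02 m or angle between any of mill, cup, tub's own z axis and vertical above 0.3 rad).
It also fails if it takes over 72 s, if anything falls off the work surface, if the arm or the gripper's body presses on something with over 40 N, if the wrist force passes 120 N, or if a joint passes its speed limit or range.

## Working session

There is one attempt and no reset: what is moved stays moved. The work goes in short steps, Python scripts to look and compute and a shell command to move; the robot and the scene stay as the last step left them, time stands still between calls to the robot, and variables do not carry over. Pictures are saved under pics/ and viewed, about 8 in all and at most 12, crops included, and the job is handed in when it is done.

```bash
mkdir -p pics; cat > h.py <<'E'
import numpy as np,cv2
from cell import get_obs,get_image
def ray(c,u,v,z):
    K,R,t=[np.array(c[k],float) for k in("camera_matrix","R","t")]
    d=R.T@np.linalg.inv(K)@[u,v,1]; o=-R.T@t
    return o+d*(z-o[2])/d[2]
def proj(c,X):
    K,R,t=[np.array(c[k],float) for k in("camera_matrix","R","t")]
    p=K@(R@np.array(X)+t); return p[:2]/p[2]
def save(c,n): cv2.imwrite(n,np.ascontiguousarray(c["img"][...,::-1]))
E
python3 - <<'E'
from h import *
import pickle
for n in("scene","top"):
    c=get_image(n); pickle.dump(c,open(n+".pkl","wb")); save(c,f"pics/{n}0.png")
    R=np.array(c["R"]);print(n,-R.T@np.array(c["t"]),c["camera_matrix"])
print(get_obs())
E
```

```text
scene [1.65855295 0.05949863 1.0729038 ] [[620.27482921   0.         315.31212651]
 [  0.         620.27482921 244.00944849]
 [  0.           0.           1.        ]]
top [0.39732927 0.0232017  1.3945452 ] [[577.57349172   0.         330.57841304]
 [  0.         577.57349172 238.45481029]
 [  0.           0.           1.        ]]
{'t': 0.1, 'qpos': array([ 1.63769474e+00,  4.07647843e-02,  8.38990694e-02, -4.17014597e-04,
       -1.61551266e+00, -3.33712056e-01]), 'joint_vel': array([ 0.00021315, -0.00154444,  0.00334869,  0.00089874,  0.00034066,
        0.00104512]), 'effort': array([-4.67995225e-03, -3.69345295e+01,  3.48279691e+01,  6.95186108e+00,
       -4.59940129e-03, -7.36913677e-06]), 'tcp_pos': array([0.15803728, 0.5784979 , 0.23036324]), 'tcp_rot': array([ 0.09407991, -0.0940138 , -0.70024695,  0.70140187]), 'force': array([0.0165645 , 0.27453699, 0.32749497]), 'torque': array([ 0.00066129, -0.00198855,  0.006536  ]), 'opening': 0.08540954823041008}
```

View pics/scene0.png

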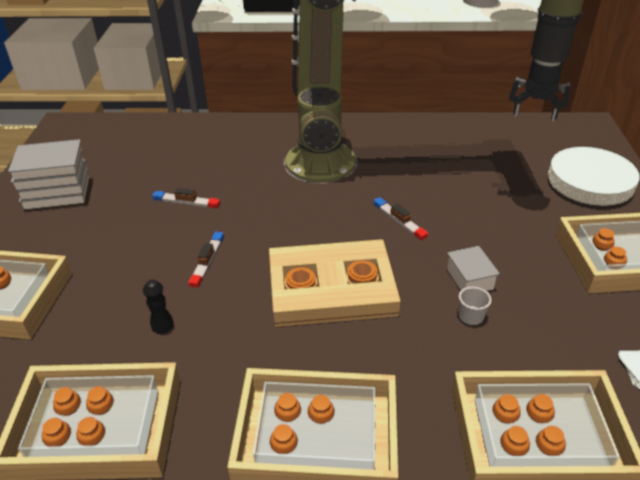

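View pics/top0.png

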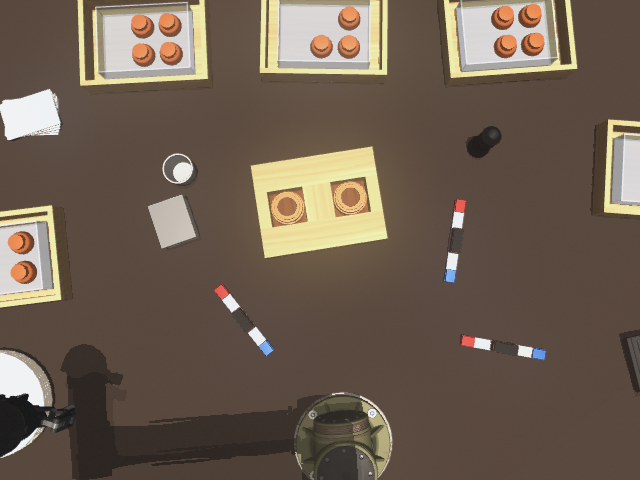

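The top view shows three look-alike bars at (455,241), (243,320) and (503,348). The base is near (343,440), so (455,241) looks farthest. The tray is at (318,202), the mill at (484,142), the cup at (178,169) and the tub at (173,221). Next I measure them.

```bash
cat > m.py <<'E'
from h import *
def blobs(c):
    hsv=cv2.cvtColor(np.ascontiguousarray(c["img"]),cv2.COLOR_RGB2HSV)
    out={}
    for n,m in dict(red=cv2.inRange(hsv,(0,190,120),(4,255,255))|cv2.inRange(hsv,(174,150,120),(180,255,255)),blue=cv2.inRange(hsv,(100,130,90),(125,255,255))).items():
        k,l,s,ce=cv2.connectedComponentsWithStats(m)
        out[n]=[(ce[i],s[i,4]) for i in range(1,k) if 35<s[i,4]<600]
    return out
def tray(c,z=.05):
    hsv=cv2.cvtColor(np.ascontiguousarray(c["img"]),cv2.COLOR_RGB2HSV)
    m=cv2.inRange(hsv,(15,60,175),(32,200,255))
    cs,_=cv2.findContours(cv2.morphologyEx(m,cv2.MORPH_CLOSE,np.ones((3,3))),cv2.RETR_EXTERNAL,cv2.CHAIN_APPROX_NONE)
    return m,cs
E
python3 - <<'E'
from m import *;import pickle
for n in("top","scene"):
    c=pickle.load(open(n+".pkl","rb"));b=blobs(c)
    for k in b:
        for p,a in b[k]: print(n,k,p.round(1),a,ray(c,*p,.015).round(4))
c=pickle.load(open("top.pkl","rb"))
m,cs=tray(c)
for q in cs:
    if cv2.contourArea(q)<5000: continue
    if cv2.pointPolygonTest(q,(318,170),False)<0: continue
    P=np.array([ray(c,*p[0],.05)[:2] for p in q],np.float32)
    r=cv2.minAreaRect(P*1000);print("tray",r)
    a=cv2.boxPoints(r);print(a)
for nm,u,v,z in(("lidL",288,208,.055),("lidR",350,198,.055),("mill",475,150,0),("cup",178,169,.06),("tub",173,221,.056)):print(nm,ray(c,u,v,z).round(3))
i=cv2.resize(c["img"][190:300,400:520],None,fx=4,fy=4,interpolation=2); j=cv2.resize(c["img"][140:265,240:395],None,fx=4,fy=4,interpolation=2)
cv=np.zeros((950,1)); h=np.zeros((500,480+620,3),np.uint8);h[:440,:480]=i;h[:,480:]=j
h=cv2.resize(h,(800,364));cv2.imwrite("pics/crop.png",h[...,::-1])
E
```

```text
top blue [538.6 353.4] 123 [ 0.1972 -0.4698  0.015 ]
scene red [213.3 202.3] 75 [ 0.2415 -0.2985  0.015 ]
scene red [421. 233.] 87 [0.3718 0.2808 0.015 ]
scene red [194.3 280.7] 99 [ 0.5646 -0.2939  0.015 ]
scene blue [157.6 194.8] 76 [ 0.2068 -0.4674  0.015 ]
scene blue [378.8 201.5] 69 [0.2323 0.1746 0.015 ]
scene blue [217.6 235.6] 73 [ 0.3902 -0.2631  0.015 ]
tray ((567.777099609375, 41.65589141845703), (220.76820373535156, 289.9031982421875), 7.610918045043945)
[[ 439.16727   170.71065 ]
 [ 477.56363  -116.63858 ]
 [ 696.38696   -87.398865]
 [ 657.9906    199.95036 ]]
lidL [0.554 0.113 0.055]
lidR [ 0.573 -0.032  0.055]
mill [ 0.691 -0.343  0.   ]
cup [0.651 0.367 0.06 ]
tub [0.53  0.381 0.056]
```

View pics/crop.png

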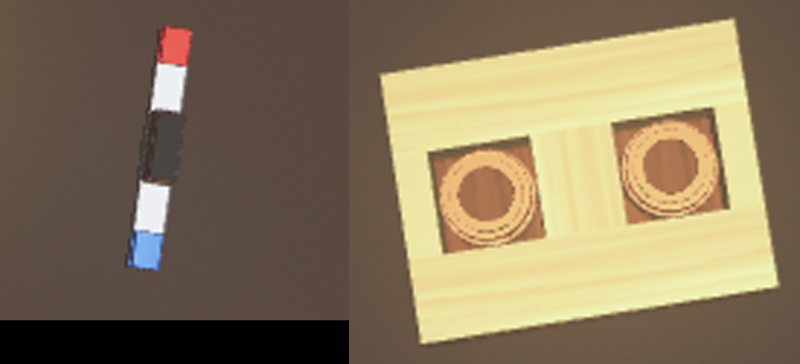

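The left crop shows the chosen bar with its red end at the top (175,45), dark grip at (163,147) and blue end at (147,252). The right crop shows both lids in their wells. The tray rectangle measures 220.8 x 289.9 mm, which matches the spec. Next I refine the bar pose, estimate which lid is higher, and compute the tool moves.

```bash
cat >> h.py <<'E'
from scipy.spatial.transform import Rotation as Ro
def go(p,jaw,o=None):
    """shift (tool axes) and turn to TCP p, fingers down, jaw (tool z) along world angle jaw (deg), nearest half turn"""
    o=o or get_obs(); q=o["tcp_rot"]; R=Ro.from_quat(np.r_[q[1:],q[0]]); M=R.as_matrix()
    best=None
    for a in(jaw,jaw+180):
        z=np.array([np.cos(np.radians(a)),np.sin(np.radians(a)),0]);y=np.array([0,0,-1.]);T=np.c_[np.cross(y,z),y,z]
        rv=Ro.from_matrix(M.T@T).as_rotvec(degrees=True)
        print("shift",(M.T@(np.array(p)-o["tcp_pos"])).round(4),"turn",rv.round(2))
E
python3 - <<'E'
from m import *;import pickle
c=pickle.load(open("top.pkl","rb"));s=pickle.load(open("scene.pkl","rb"))
hsv=cv2.cvtColor(c["img"],cv2.COLOR_RGB2HSV);box=np.zeros((480,640),np.uint8);box[190:300,430:480]=255
m={}
m['red']=(cv2.inRange(hsv,(0,120,120),(10,255,255))|cv2.inRange(hsv,(170,120,120),(180,255,255)))&box
m['blue']=cv2.inRange(hsv,(95,90,90),(125,255,255))&box
P={}
for k in m:
    M=cv2.moments(m[k],True);u,v=M['m10']/M['m00'],M['m01']/M['m00'];P[k]=ray(c,u,v,.0145);print(k,M['m00'],u,v,P[k])
d=P['red']-P['blue'];print("len",np.hypot(*d[:2]),"ang",np.degrees(np.arctan2(d[1],d[0])),"ctr",(P['red']+P['blue'])/2)
o=get_obs();q=o["tcp_rot"];print(Ro.from_quat(np.r_[q[1:],q[0]]).as_matrix().round(3))
# lid height cue: scene view dark/orange lid vs well
T=np.array([.5678,.0417]);a=np.radians(7.61);ex=np.array([np.cos(a),np.sin(a)]);ey=np.array([-ex[1],ex[0]])
W=np.array([[(*(T+ex*x+ey*y),.05) for x,y in((.042,yc-.042),(.042,yc+.042),(-.042,yc+.042),(-.042,yc-.042))] for yc in(.075,-.075)])
out=[]
for w in W:
    px=np.array([proj(s,X) for X in w]).astype(np.float32)
    H=cv2.getPerspectiveTransform(px,np.float32([[60,390],[340,390],[340,60+50],[60,110]]));
    H=cv2.getPerspectiveTransform(px,np.float32([[60,340],[340,340],[340,60],[60,60]]))
    out.append(cv2.warpPerspective(s["img"],H,(400,400),flags=2))
cv2.imwrite("pics/lids.png",np.hstack(out)[...,::-1])
E
```

```text
red 131.0 459.64885496183206 205.68702290076337 [ 0.55339724 -0.29674915  0.0145    ]
blue 133.0 449.5187969924812 275.56390977443607 [ 0.38646015 -0.2659354   0.0145    ]
len 0.16975711904708723 ang -10.458113107022157 ctr [ 0.46992869 -0.28134227  0.0145    ]
[[-0.965 -0.    -0.264]
 [ 0.264 -0.002 -0.965]
 [-0.    -1.     0.002]]
```

View pics/lids.png

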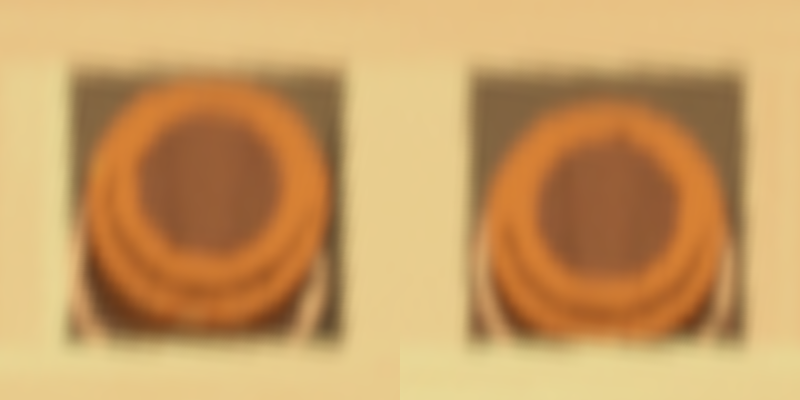

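In the rectified scene view the left well's lid (bay_left) is displaced about 22 px, or roughly 6 mm, toward the back compared with the right one, so it looks proud. I'll try it first. The bar centre is (0.470, -0.281) at -10.5°, and its pad spacing measures 169.8 mm against 170 mm.

```bash
python3 - <<'E'
from h import *
for p in((.45,.2,.22),(.47,-.281,.15)): go(p,259.5)
E
```

```text
shift [-0.3814  0.0109  0.2881] turn [-0.09 -4.79 -0.  ]
shift [-0.3814  0.0109  0.2881] turn [ 0.0000e+00  1.7521e+02 -1.4000e-01]
shift [-0.5275  0.0816  0.7467] turn [-0.09 -4.79 -0.  ]
shift [-0.5275  0.0816  0.7467] turn [ 0.0000e+00  1.7521e+02 -1.4000e-01]
```

```bash
python3 -m jog '[[[90,-0.381,0.01,0.288,0,-4.8,0],[90,-0.381,0.01,0.288,0,-4.8,0],[90,-0.381,0.01,0.288,0,-4.8,0],[90,-0.381,0.01,0.288,0,-4.8,0],[90,-0.381,0.01,0.288,0,-4.8,0],[90,-0.381,0.01,0.288,0,-4.8,0],[90,-0.381,0.01,0.288,0,-4.8,0],[90,-0.381,0.01,0.288,0,-4.8,0],[90,-0.40,0.02,0.35,0,-4.8,0],[90,-0.41,0.03,0.4,0,-4.8,0],[90,-0.42,0.04,0.45,0,-4.8,0],[90,-0.43,0.05,0.5,0,-4.8,0]]]' 40; python3 -c "
from h import *
go((.47,-.281,.12),259.5)"
```

```text
t: 1.3
tcp_pos: [0.4376, 0.0668, 0.1955]
tcp_rot: [0.065, -0.065, -0.704, 0.704]
force: [0.7, -0.7, -0.4]
opening: 0.0554
shift [-0.0951  0.0755  0.3361] turn [-0.01  0.02  0.01]
shift [-0.0951  0.0755  0.3361] turn [ 2.0000e-02 -1.7998e+02  2.0000e-02]
```

```bash
python3 -m jog '[[[90,-0.095,0.075,0.336,0,0,0],[90,-0.095,0.075,0.336,0,0,0],[90,-0.095,0.075,0.336,0,0,0],[90,-0.095,0.075,0.336,0,0,0],[90,-0.095,0.075,0.336,0,0,0],[90,-0.095,0.075,0.336,0,0,0],[90,-0.095,0.075,0.336,0,0,0],[90,-0.095,0.075,0.336,0,0,0],[90,-0.095,0.075,0.336,0,0,0],[90,-0.095,0.075,0.336,0,0,0]]]'; python3 -c "
from h import *
go((.47,-.281,.007),259.5);print(get_obs()['joint_vel'].round(3),get_obs()['qpos'].round(2))
c=get_image('scene');save(c,'x.png');p=proj(c,(.47,-.281,.03)).astype(int);i=c['img'][p[1]-80:p[1]+60,p[0]-90:p[0]+90];cv2.imwrite('pics/pre.png',cv2.resize(i,None,fx=4,fy=4)[...,::-1])"
```

```text
t: 2.3
tcp_pos: [0.4701, -0.2783, 0.1211]
tcp_rot: [-0.065, 0.065, 0.704, -0.704]
force: [-0.7, 0.8, -0.4]
opening: 0.0552
shift [-0.0004  0.1141  0.0026] turn [0.   0.02 0.  ]
shift [-0.0004  0.1141  0.0026] turn [ 1.0000e-02 -1.7998e+02 -1.0000e-02]
[ 0.025 -0.023 -0.     0.001 -0.001  0.002] [-0.17 -0.09 -0.24 -0.   -1.42  1.55]
```

View pics/pre.png

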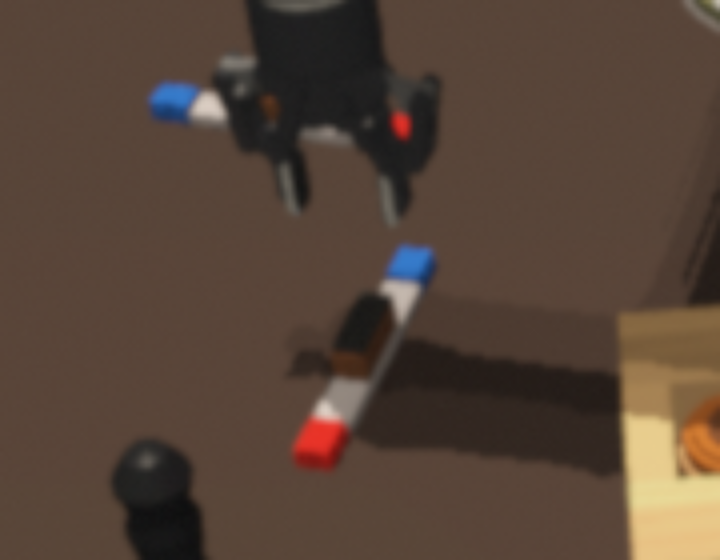

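The gripper sits above the bar, with its jaws across the grip (dark grip at (362,335) in the crop, fingers above it). I descend and grasp.

```bash
python3 -m jog '[[[90,-0.0004,0.04,0.0026,0,0,0],[90,-0.0004,0.08,0.0026,0,0,0],[90,-0.0004,0.1,0.0026,0,0,0],[90,-0.0004,0.112,0.0026,0,0,0],[90,-0.0004,0.112,0.0026,0,0,0],[90,-0.0004,0.112,0.0026,0,0,0],[200,-0.0004,0.112,0.0026,0,0,0],[255,-0.0004,0.112,0.0026,0,0,0],[255,-0.0004,0.112,0.0026,0,0,0],[255,-0.0004,0.112,0.0026,0,0,0],[255,-0.0004,0.112,0.0026,0,0,0]]]' 50
```

```text
t: 3.45
tcp_pos: [0.4709, -0.2819, 0.0106]
tcp_rot: [0.064, -0.065, -0.704, 0.704]
force: [0.6, 1.0, 5.9]
opening: 0.023
```

```bash
python3 -m jog '[[[255,0,-0.03,0,0,0,0],[255,0,-0.08,0,0,0,0],[255,0,-0.12,0,0,0,0],[255,0,-0.12,0,0,0,0],[255,0,-0.12,0,0,0,0]]]'; python3 -c "
from m import *
go((.5579,.116,.12),277.6)
c=get_image('top');b=blobs(c);print(b)
save(c,'pics/held.png')"
```

```text
t: 3.95
tcp_pos: [0.47, -0.2812, 0.1289]
tcp_rot: [-0.064, 0.065, 0.705, -0.704]
force: [-0.5, 0.8, -4.8]
opening: 0.0226
shift [-0.014   0.0094 -0.4065] turn [  0.06 -18.11  -0.04]
shift [-0.014   0.0094 -0.4065] turn [6.0000e-02 1.6189e+02 9.0000e-02]
{'red': [], 'blue': [(array([538.58064516, 353.43548387]), np.int32(124))]}
```

```bash
python3 -m jog '[[[255,-0.014,0.01,-0.4065,0,-18.1,0],[255,-0.014,0.01,-0.4065,0,-18.1,0],[255,-0.014,0.01,-0.4065,0,-18.1,0],[255,-0.014,0.01,-0.4065,0,-18.1,0],[255,-0.014,0.01,-0.4065,0,-18.1,0],[255,-0.014,0.01,-0.4065,0,-18.1,0],[255,-0.014,0.01,-0.4065,0,-18.1,0],[255,-0.014,0.01,-0.4065,0,-18.1,0],[255,-0.014,0.01,-0.4065,0,-18.1,0],[255,-0.014,0.01,-0.4065,0,-18.1,0],[255,-0.014,0.01,-0.4065,0,-18.1,0],[255,-0.014,0.01,-0.4065,0,-18.1,0]]]'; python3 - <<'E'
from m import *
go((.5579,.116,.067),277.6);print(get_obs()['tcp_pos'],get_obs()['force'])
cs={n:get_image(n) for n in('top','scene')}
for n,c in cs.items():
    hsv=cv2.cvtColor(c["img"],cv2.COLOR_RGB2HSV)
    m={'red':cv2.inRange(hsv,(0,170,100),(4,255,255))|cv2.inRange(hsv,(170,120,120),(180,255,255)),'blue':cv2.inRange(hsv,(95,110,90),(125,255,255))}
    for k in m:
        kk,l,s,ce=cv2.connectedComponentsWithStats(m[k])
        for i in range(1,kk):
            if s[i,4]>30:
                p=ray(c,*ce[i],.129)
                if np.hypot(*(p[:2]-[.558,.116]))<.12: print(n,k,ce[i].round(1),s[i,4],p.round(4))
save(cs['scene'],'pics/held.png')
E
```

```text
t: 5.2
tcp_pos: [0.5574, 0.1142, 0.1184]
tcp_rot: [-0.046, 0.047, -0.705, 0.706]
force: [1.1, -0.4, -2.8]
opening: 0.0229
shift [-0.0008  0.0514 -0.0018] turn [-0.03 -0.07  0.06]
shift [-0.0008  0.0514 -0.0018] turn [-1.0000e-01  1.7993e+02 -5.0000e-02]
[0.55736349 0.11419143 0.11842325] [ 1.10900803 -0.38158985 -2.84283976]
top blue [289.5 239.5] 57 [0.4754 0.1063 0.129 ]
scene red [367.3 274.7] 141 [0.6573 0.125  0.129 ]
```

View pics/held.png

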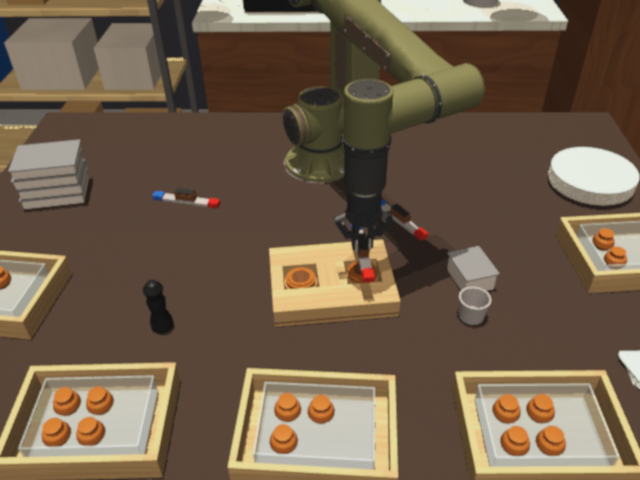

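The bar is held level above the left well, with the red end to the rear at (367,274). I lower it in fine steps while watching the force.

```bash
python3 -m jog '[[[255,-0.0008,0.02,-0.0018,0,0,0],[255,-0.0008,0.035,-0.0018,0,0,0],[255,-0.0008,0.042,-0.0018,0,0,0],[255,-0.0008,0.046,-0.0018,0,0,0],[255,-0.0008,0.048,-0.0018,0,0,0],[255,-0.0008,0.048,-0.0018,0,0,0],[255,-0.0008,0.048,-0.0018,0,0,0]]]'; python3 -c "
from h import *
o=get_obs();print(o['tcp_pos'],o['force'])"; python3 -m jog '[[[255,0,0.001,0,0,0,0],[255,0,0.001,0,0,0,0]]]';python3 -m jog '[[[255,0,0.001,0,0,0,0],[255,0,0.001,0,0,0,0]]]'
```

```text
t: 6.0
tcp_pos: [0.5586, 0.1176, 0.0717]
tcp_rot: [0.047, -0.047, 0.706, -0.706]
force: [-0.2, 0.0, -3.8]
opening: 0.0234
[0.55864499 0.11758081 0.07173478] [-1.83902889e-01  7.30069126e-04 -3.76093695e+00]
t: 6.2
tcp_pos: [0.5583, 0.1176, 0.0702]
tcp_rot: [0.047, -0.047, 0.706, -0.706]
force: [-0.1, -0.2, -2.5]
opening: 0.0227
t: 6.4
tcp_pos: [0.5582, 0.1175, 0.0689]
tcp_rot: [-0.047, 0.047, -0.706, 0.706]
force: [0.5, 0.4, -3.4]
opening: 0.0228
```

```bash
for i in 1 2 3; do python3 -c "
from h import *
print(get_obs()['force'][2])"; done >/dev/null; python3 -m jog '[[[255,0,0.001,0,0,0,0],[255,0,0.001,0,0,0,0]]]' | grep -E "pos|force";python3 -m jog '[[[255,0,0.001,0,0,0,0],[255,0,0.001,0,0,0,0]]]' | grep -E "pos|force"
```

```text
tcp_pos: [0.5582, 0.1175, 0.0678]
force: [0.2, 0.3, -3.1]
tcp_pos: [0.5583, 0.1175, 0.0671]
force: [-0.1, -0.4, -3.1]
```

```bash
python3 -m jog '[[[255,0,0.001,0,0,0,0],[255,0,0.001,0,0,0,0]]]' | grep -E "pos|force"
```

```text
tcp_pos: [0.5584, 0.1175, 0.067]
force: [-3.3, -0.1, 3.7]
```

Contact came at TCP z 0.067, which puts the underside at about 56.4 mm, so the lid is about 6 mm proud. I release the bar and rise.

```bash
python3 -m jog '[[[180,0,0,0,0,0,0],[150,0,0,0,0,0,0],[100,0,0,0,0,0,0],[90,0,0,0,0,0,0],[90,0,-0.015,0,0,0,0],[90,0,-0.05,0,0,0,0],[150,0,-0.07,0,0,0,0],[255,0,-0.07,0,0,0,0],[255,0,-0.07,0,0,0,0],[255,0,-0.07,0,0,0,0],[255,0,-0.07,0,0,0,0]]]'; python3 - <<'E'
from m import *
c=get_image('scene');save(c,'x.png')
i=c['img'][215:335,250:410];cv2.imwrite('pics/placed.png',cv2.resize(i,None,fx=5,fy=5,interpolation=2)[...,::-1])
hsv=cv2.cvtColor(c["img"],cv2.COLOR_RGB2HSV)
for n in('top','scene'):
  c=get_image(n);hsv=cv2.cvtColor(c["img"],cv2.COLOR_RGB2HSV)
  for k,m in {'red':cv2.inRange(hsv,(0,150,120),(4,255,255))|cv2.inRange(hsv,(172,120,120),(180,255,255)),'blue':cv2.inRange(hsv,(95,90,90),(125,255,255))}.items():
    kk,l,s,ce=cv2.connectedComponentsWithStats(m)
    for j in range(1,kk):
        p=ray(c,*ce[j],.0715)
        if s[j,4]>20 and np.hypot(*(p[:2]-[.558,.116]))<.12: print(n,k,ce[j].round(1),s[j,4],p.round(4))
o=get_obs();print(o['tcp_pos'],o['force'],o['opening'])
E
```

```text
t: 8.1
tcp_pos: [0.5578, 0.1173, 0.1351]
tcp_rot: [-0.046, 0.048, -0.705, 0.706]
force: [0.4, -0.3, 0.2]
opening: -0.0
top blue [292.  241.7] 126 [0.4738 0.1045 0.0715]
scene red [368.1 290.9] 123 [0.65   0.129  0.0715]
scene blue [355.6 241.7] 63 [0.4769 0.1032 0.0715]
[0.55805187 0.11733297 0.13541879] [-0.25818177 -0.39428011 -0.47508413] -7.560630123717323e-05
```

View pics/placed.png

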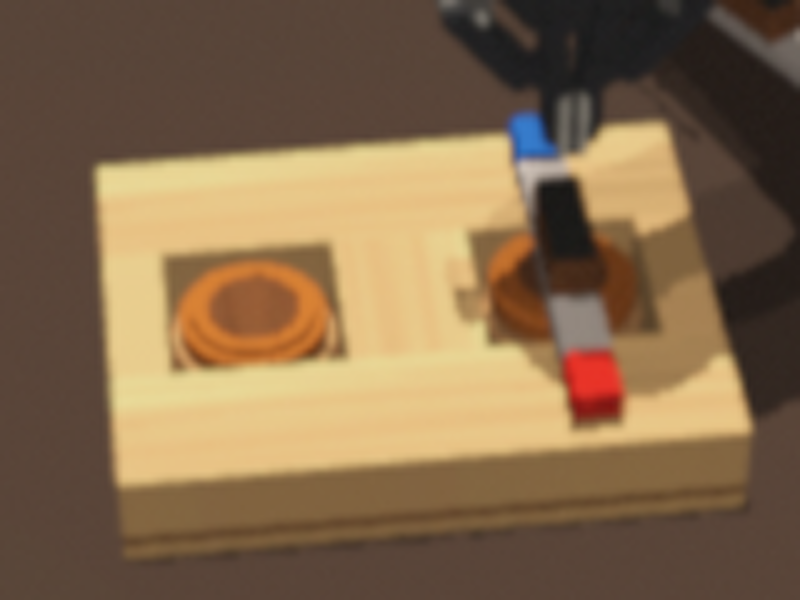

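The bar lies across the left well, with red at (595,385) near the rear rim and blue at (530,135). Next I press the red end.

```bash
python3 -c "
from h import *
go((.642,.128,.078),277.6)"
```

```text
shift [-0.0847  0.0573  0.0005] turn [-0.03  0.01  0.06]
shift [-0.0847  0.0573  0.0005] turn [ 1.0000e-01 -1.7999e+02  5.0000e-02]
```

```bash
python3 -m jog '[[[255,-0.045,0,0.0005,0,0,0],[255,-0.0845,0,0.0005,0,0,0],[255,-0.0845,0.03,0.0005,0,0,0],[255,-0.0845,0.05,0.0005,0,0,0],[255,-0.0845,0.056,0.0005,0,0,0],[255,-0.0845,0.057,0.0005,0,0,0],[255,-0.0845,0.057,0.0005,0,0,0],[255,-0.0845,0.057,0.0005,0,0,0]]]'| grep -E "pos|force"; python3 -m jog '[[[255,0,0.002,0,0,0,0],[255,0,0.003,0,0,0,0],[255,0,0.003,0,0,0,0]]]'| grep -E "pos|force"; python3 -m jog '[[[255,0,0.001,0,0,0,0],[255,0,0.002,0,0,0,0],[255,0,0.002,0,0,0,0]]]'| grep -E "pos|force"; python3 -m jog '[[[255,0,0.001,0,0,0,0],[255,0,0.002,0,0,0,0],[255,0,0.002,0,0,0,0]]]'| grep -E "pos|force"
```

```text
tcp_pos: [0.6428, 0.1284, 0.0811]
force: [0.8, -0.6, 0.4]
tcp_pos: [0.642, 0.1282, 0.0761]
force: [0.4, -0.3, 0.7]
tcp_pos: [0.642, 0.1281, 0.0738]
force: [-0.0, -0.4, 0.3]
tcp_pos: [0.6422, 0.1282, 0.0722]
force: [0.2, 0.2, 0.7]
```

```bash
for i in 1 2 3 ; do :; done; python3 -m jog '[[[255,0,0.001,0,0,0,0],[255,0,0.002,0,0,0,0],[255,0,0.002,0,0,0,0]]]'| grep -E "pos|force"; python3 -m jog '[[[255,0,0.001,0,0,0,0],[255,0,0.002,0,0,0,0],[255,0,0.002,0,0,0,0]]]'| grep -E "pos|force"
```

```text
tcp_pos: [0.6425, 0.1283, 0.0704]
force: [2.2, 0.3, 2.0]
tcp_pos: [0.6423, 0.1282, 0.0681]
force: [1.7, -0.1, 2.3]
```

```bash
python3 -m jog '[[[255,0,0.001,0,0,0,0],[255,0,0.001,0,0,0,0],[255,0,0.001,0,0,0,0]]]'| grep -E "pos|force"; python3 -m jog '[[[255,0,0.0005,0,0,0,0],[255,0,0.0005,0,0,0,0],[255,0,0.0005,0,0,0,0]]]'| grep -E "pos|force"
```

```text
tcp_pos: [0.6424, 0.1282, 0.0673]
force: [2.6, -0.5, 2.7]
tcp_pos: [0.6424, 0.1282, 0.067]
force: [3.0, 0.3, 4.8]
```

```bash
python3 -m jog '[[[255,0,0.0006,0,0,0,0],[255,0,0.0006,0,0,0,0],[255,0,0.0006,0,0,0,0]]]'| grep -E "pos|force"; python3 - <<'E'
from m import *
c=get_image('scene')
i=c['img'][215:335,250:410];cv2.imwrite('pics/red.png',cv2.resize(i,None,fx=5,fy=5,interpolation=2)[...,::-1])
o=get_obs();print(o['tcp_pos'],o['force'],o['t'])
E
```

```text
tcp_pos: [0.6424, 0.1282, 0.0666]
force: [1.5, 0.0, 6.4]
[0.64235811 0.12822314 0.06660011] [1.40211629 0.64583754 6.15969748] 11.5
```

View pics/red.png

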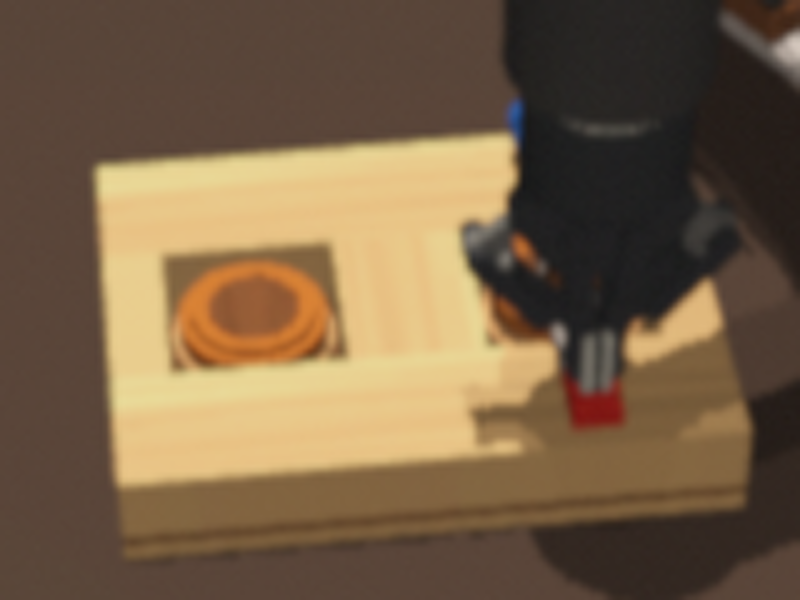

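The red end rests on the rear rim at (597,405) with no gap, and the blue end has risen to about (515,110). It rocks, so this is the proud lid. I ease off slowly and go to the blue end.

```bash
python3 -m jog '[[[255,0,-0.003,0,0,0,0],[255,0,-0.006,0,0,0,0],[255,0,-0.01,0,0,0,0],[255,0,-0.06,0,0,0,0],[255,0,-0.065,0,0,0,0],[255,0,-0.065,0,0,0,0]]]'| grep -E "pos|force"; python3 - <<'E'
from m import *
for n in('top','scene'):
  c=get_image(n);hsv=cv2.cvtColor(c["img"],cv2.COLOR_RGB2HSV)
  m=cv2.inRange(hsv,(95,90,90),(125,255,255))
  kk,l,s,ce=cv2.connectedComponentsWithStats(m)
  for j in range(1,kk):
        p=ray(c,*ce[j],.0715)
        if s[j,4]>20 and np.hypot(*(p[:2]-[.558,.116]))<.12: print(n,ce[j].round(1),s[j,4],p.round(4))
go((.474,.1045,.08),277.6)
E
```

```text
tcp_pos: [0.6426, 0.1285, 0.133]
force: [-0.2, 1.0, -0.1]
top [292.  241.7] 126 [0.4738 0.1045 0.0715]
scene [355.7 243.1] 32 [0.4823 0.1036 0.0715]
shift [0.1689 0.0501 0.0014] turn [0.01 0.01 0.12]
shift [0.1689 0.0501 0.0014] turn [ 1.9000e-01 -1.7999e+02 -2.0000e-02]
```

```bash
python3 -m jog '[[[255,0.05,0,0.001,0,0,0],[255,0.1,0,0.001,0,0,0],[255,0.15,0,0.001,0,0,0],[255,0.169,0,0.001,0,0,0],[255,0.169,0.03,0.001,0,0,0],[255,0.169,0.048,0.001,0,0,0],[255,0.169,0.054,0.001,0,0,0],[255,0.169,0.057,0.001,0,0,0],[255,0.169,0.057,0.001,0,0,0]]]'| grep -E "pos|force"; python3 -m jog '[[[255,0,0.001,0,0,0,0],[255,0,0.002,0,0,0,0],[255,0,0.002,0,0,0,0]]]'| grep -E "pos|force"; python3 -m jog '[[[255,0,0.001,0,0,0,0],[255,0,0.002,0,0,0,0],[255,0,0.002,0,0,0,0]]]'| grep -E "pos|force"
```

```text
tcp_pos: [0.4748, 0.1046, 0.0739]
force: [-1.0, -0.4, 0.2]
tcp_pos: [0.475, 0.1049, 0.0724]
force: [-0.2, 0.2, -0.3]
tcp_pos: [0.4746, 0.1048, 0.07]
force: [-1.0, -0.7, 1.1]
```

```bash
python3 -m jog '[[[255,0,0.001,0,0,0,0],[255,0,0.002,0,0,0,0],[255,0,0.002,0,0,0,0]]]'| grep -E "pos|force"; python3 -m jog '[[[255,0,0.0006,0,0,0,0],[255,0,0.001,0,0,0,0],[255,0,0.001,0,0,0,0]]]'| grep -E "pos|force"
```

```text
tcp_pos: [0.4745, 0.1047, 0.0677]
force: [-1.9, -0.3, 2.2]
tcp_pos: [0.4747, 0.1047, 0.0671]
force: [-2.6, -1.2, 3.2]
```

```bash
python3 -m jog '[[[255,0,0.0005,0,0,0,0],[255,0,0.0005,0,0,0,0],[255,0,0.0005,0,0,0,0]]]'| grep -E "pos|force"; python3 -m jog '[[[255,0,0.0006,0,0,0,0],[255,0,0.0006,0,0,0,0],[255,0,0.0006,0,0,0,0]]]'| grep -E "pos|force"
```

```text
tcp_pos: [0.4748, 0.1048, 0.0668]
force: [-4.0, -0.1, 5.6]
tcp_pos: [0.4748, 0.1048, 0.0665]
force: [-4.9, -0.8, 6.2]
```

```bash
python3 -m jog '[[[255,0,0.0003,0,0,0,0],[255,0,0.0003,0,0,0,0]]]'| grep -E "pos|force"; cat > rb.py <<'E'
from m import *
for n in('top','scene'):
  c=get_image(n);hsv=cv2.cvtColor(c["img"],cv2.COLOR_RGB2HSV)
  for k,m in {'red':cv2.inRange(hsv,(0,150,120),(4,255,255))|cv2.inRange(hsv,(172,120,120),(180,255,255)),'blue':cv2.inRange(hsv,(95,90,90),(125,255,255))}.items():
    kk,l,s,ce=cv2.connectedComponentsWithStats(m)
    for j in range(1,kk):
        p=ray(c,*ce[j],.0655)
        if s[j,4]>20 and np.hypot(*(p[:2]-[.558,.116]))<.12: print(n,k,ce[j].round(1),s[j,4],p.round(4))
E
python3 rb.py
```

```text
tcp_pos: [0.4748, 0.1047, 0.0663]
force: [-5.4, -0.3, 7.5]
scene red [368.  288.1] 110 [0.6347 0.1297 0.0655]
```

The red end rose about 3 px, roughly 10 mm, so the bar rocks both ways. Now I ease off and move over the grip.

```bash
python3 -m jog '[[[255,0,-0.003,0,0,0,0],[255,0,-0.006,0,0,0,0],[255,0,-0.01,0,0,0,0],[255,0,-0.06,0,0,0,0],[255,0,-0.065,0,0,0,0],[255,0,-0.065,0,0,0,0]]]'| grep -E "pos|force"; python3 rb.py; python3 -c "
from h import *
go((.558,.1163,.1),277.6)"
```

```text
tcp_pos: [0.4757, 0.1054, 0.1325]
force: [0.1, 0.3, -0.5]
top red [280.3 169.2] 116 [0.6433 0.1284 0.0655]
scene red [367.8 291.4] 107 [0.6456 0.1287 0.0655]
scene blue [357.1 242.5] 62 [0.4729 0.1074 0.0655]
shift [-0.0844  0.0296 -0.0003] turn [0.01 0.01 0.06]
shift [-0.0844  0.0296 -0.0003] turn [ 9.0000e-02 -1.7999e+02 -2.0000e-02]
```

```bash
python3 -m jog '[[[255,-0.05,0,0,0,0,0],[255,-0.084,0,0,0,0,0],[255,-0.084,0,0,0,0,0],[255,-0.084,0.02,0,0,0,0],[255,-0.084,0.03,0,0,0,0],[255,-0.084,0.033,0,0,0,0],[255,-0.084,0.033,0,0,0,0]]]'| grep -E "pos|force"; for z in 1; do python3 -m jog '[[[255,0,0.002,0,0,0,0],[255,0,0.003,0,0,0,0],[255,0,0.003,0,0,0,0]]]'| grep -E "pos|force"; done; python3 -m jog '[[[255,0,0.001,0,0,0,0],[255,0,0.001,0,0,0,0]]]'| grep -E "pos|force"
```

```text
tcp_pos: [0.5574, 0.1157, 0.097]
force: [0.6, 1.0, 0.7]
tcp_pos: [0.5581, 0.116, 0.095]
force: [0.3, -0.2, -0.9]
tcp_pos: [0.5582, 0.116, 0.0941]
force: [-0.7, 0.3, 1.9]
```

Contact is at the expected 94 mm. Now I press in steps of about 1 mm, each of which should add at most about 5 N.

```bash
python3 -m jog '[[[255,0,0.0005,0,0,0,0],[255,0,0.001,0,0,0,0],[255,0,0.001,0,0,0,0]]]'| grep -E "pos|force"; python3 -m jog '[[[255,0,0.0005,0,0,0,0],[255,0,0.001,0,0,0,0],[255,0,0.001,0,0,0,0]]]'| grep -E "pos|force"
```

```text
tcp_pos: [0.5583, 0.116, 0.0934]
force: [-1.6, 0.3, 4.8]
tcp_pos: [0.5583, 0.116, 0.0929]
force: [-2.7, 0.7, 7.9]
```

```bash
python3 -m jog '[[[255,0,0.0005,0,0,0,0],[255,0,0.0005,0,0,0,0],[255,0,0.0005,0,0,0,0]]]'| grep -E "pos|force"; python3 -m jog '[[[255,0,0.0005,0,0,0,0],[255,0,0.0005,0,0,0,0],[255,0,0.0005,0,0,0,0]]]'| grep -E "pos|force"
```

```text
tcp_pos: [0.5583, 0.116, 0.0926]
force: [-3.3, 0.8, 8.5]
tcp_pos: [0.5583, 0.116, 0.0921]
force: [-3.4, 0.2, 8.1]
```

```bash
python3 -m jog '[[[255,0,0.0005,0,0,0,0],[255,0,0.001,0,0,0,0],[255,0,0.001,0,0,0,0]]]'| grep -E "pos|force"; python3 -m jog '[[[255,0,0.0005,0,0,0,0],[255,0,0.0005,0,0,0,0],[255,0,0.0005,0,0,0,0]]]'| grep -E "pos|force"
```

```text
tcp_pos: [0.5583, 0.116, 0.0911]
force: [-3.9, -0.1, 8.9]
tcp_pos: [0.5583, 0.116, 0.0906]
force: [-2.3, 0.3, 8.0]
```

Force holds at 8–9 N while the tool advances. With the bar's 3 N weight that is the 12 N slip force, so the lid is sliding. I continue; the end should be near z 0.0865 with force rising.

```bash
python3 -m jog '[[[255,0,0.0005,0,0,0,0],[255,0,0.001,0,0,0,0],[255,0,0.001,0,0,0,0]]]'| grep -E "pos|force"; python3 -m jog '[[[255,0,0.0005,0,0,0,0],[255,0,0.001,0,0,0,0],[255,0,0.001,0,0,0,0]]]'| grep -E "pos|force"; python3 -m jog '[[[255,0,0.0005,0,0,0,0],[255,0,0.0005,0,0,0,0],[255,0,0.0005,0,0,0,0]]]'| grep -E "pos|force"
```

```text
tcp_pos: [0.5583, 0.116, 0.0896]
force: [-3.5, 0.0, 8.6]
tcp_pos: [0.5583, 0.116, 0.0886]
force: [-4.2, 0.8, 8.5]
tcp_pos: [0.5583, 0.116, 0.0881]
force: [-4.4, 0.2, 7.7]
```

```bash
python3 -m jog '[[[255,0,0.0005,0,0,0,0],[255,0,0.001,0,0,0,0],[255,0,0.001,0,0,0,0]]]'| grep -E "pos|force"; python3 -m jog '[[[255,0,0.0005,0,0,0,0],[255,0,0.0005,0,0,0,0],[255,0,0.0005,0,0,0,0]]]'| grep -E "pos|force"
```

```text
tcp_pos: [0.5583, 0.116, 0.0871]
force: [-3.7, 0.1, 8.3]
tcp_pos: [0.5583, 0.116, 0.0866]
force: [-3.0, 1.0, 9.5]
```

```bash
python3 -m jog '[[[255,0,0.0005,0,0,0,0],[255,0,0.0005,0,0,0,0],[255,0,0.0005,0,0,0,0]]]'| grep -E "pos|force"; python3 -m jog '[[[255,0,0.0005,0,0,0,0],[255,0,0.0005,0,0,0,0],[255,0,0.0005,0,0,0,0]]]'| grep -E "pos|force"
```

```text
tcp_pos: [0.5583, 0.116, 0.0863]
force: [-4.5, 0.8, 9.1]
tcp_pos: [0.5583, 0.116, 0.086]
force: [-5.5, 0.1, 10.0]
```

```bash
python3 -m jog '[[[255,0,0.0005,0,0,0,0],[255,0,0.0005,0,0,0,0],[255,0,0.0005,0,0,0,0]]]'| grep -E "pos|force"; python3 -m jog '[[[255,0,0.0005,0,0,0,0],[255,0,0.0005,0,0,0,0],[255,0,0.0005,0,0,0,0]]]'| grep -E "pos|force"
```

```text
tcp_pos: [0.5583, 0.116, 0.0858]
force: [-6.0, 0.8, 10.2]
tcp_pos: [0.5583, 0.116, 0.0856]
force: [-6.5, 0.2, 13.4]
```

```bash
python3 -m jog '[[[255,0,0.0004,0,0,0,0],[255,0,0.0004,0,0,0,0],[255,0,0.0004,0,0,0,0]]]'| grep -E "pos|force"; python3 -m jog '[[[255,0,-0.001,0,0,0,0],[255,0,-0.003,0,0,0,0],[255,0,-0.006,0,0,0,0],[255,0,-0.03,0,0,0,0],[255,0,-0.08,0,0,0,0],[255,0.05,-0.13,0,0,0,0],[255,0.1,-0.15,0,0,0,0],[255,0.12,-0.15,0,0,0,0],[255,0.12,-0.15,0,0,0,0],[255,0.12,-0.15,0,0,0,0]]]'| grep -E "pos|force"; python3 rb.py; python3 - <<'E'
from m import *
import pickle
c=get_image('scene');i=c['img'][215:335,250:410];a=cv2.resize(i,None,fx=5,fy=5,interpolation=2);cv2.imwrite('pics/done.png',a[...,::-1])
print(get_obs()['t'])
E
```

```text
tcp_pos: [0.5583, 0.116, 0.0854]
force: [-6.9, 0.9, 14.4]
tcp_pos: [0.4387, 0.1003, 0.2332]
force: [-0.1, -0.1, -0.2]
top red [280.4 169.8] 112 [0.6419 0.1282 0.0655]
scene red [367.8 293.1] 100 [0.6511 0.1285 0.0655]
scene blue [356.4 243.8] 77 [0.4781 0.1055 0.0655]
23.05
```

View pics/done.png

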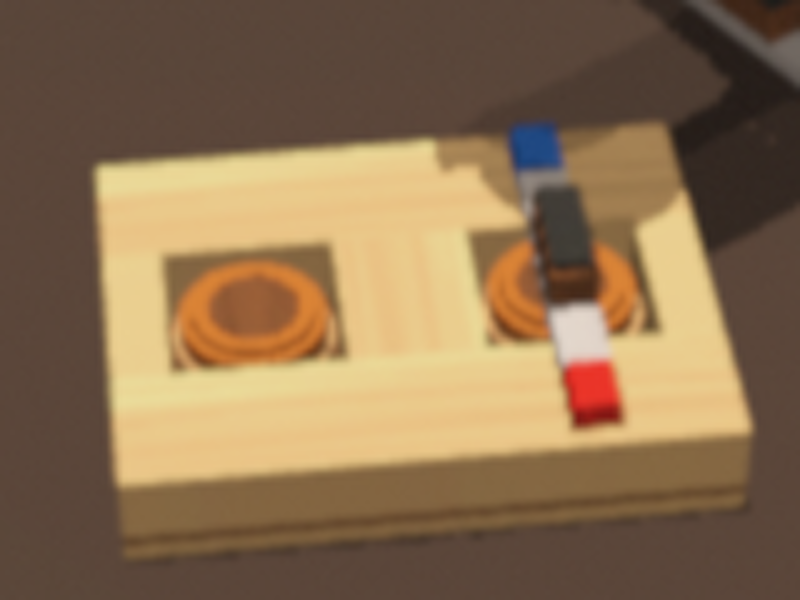

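Both ends have dropped about 2 px and the bar lies on both rims, with red at (593,390) and blue at (537,147). After subtracting pad compression, the underside stayed at about 50.3 mm while the force rose from 9.5 to 14.4 N, so it is bedded. I hand the job in.

```bash
python3 -c "
from cell import close_job
print(close_job())"
```

```text
the job is handed in; nothing more can be done
None
```

The job is done and handed in at about 23 s; `close_job` gave no verdict.

- **Choice of bar:** I took the straightedge farthest from the base, at (0.470, -0.281), and laid it across the left (+y) well.
- **Finding the proud lid:** The camera suggested the left lid was about 6 mm proud. Pressing each end confirmed it: each end went down until it stopped on the rim, with about 6–7.5 N at the stop, and the other end rose. I did not need to test the right lid.
- **Pressing it home:** The lid slid at a steady 8–9 N on the grip. The movement then stopped while the force rose to 14.4 N, well under the 25 N limit.

**Last checks:**
- **Height:** After subtracting pad compression, the bar's underside sits at about 50.3 mm, against the tray face at 50 mm. This comes from the tool's height and force readings, and the pictures are too coarse to confirm it below about 2 mm.
- **Position:** In the final pictures the straightedge lies across the left well, about centred on the lid and in line with the tray to within about 1°.
- **Clearance:** The arm is clear and the force reads zero.
- **Mill, cup and tub:** The arm's path kept clear of them, but I did not measure them again at the end.

A sideways force of up to 7 N appeared during the final press, but the bar did not visibly shift. No check failed.

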